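# Seat a cheese in the labelling jig and snap its spring flap over

### The arm

A 7-joint arm with a two-finger parallel gripper is mounted at the origin on the work surface. World frame = base frame: x ahead of the robot, y to its left, z up, the work surface at z = 0. Lengths are in m, angles in rad, forces in N, time in s.
With the tool pointing down it reaches from about 0.35 to 0.9 m from the base axis. Payload 8.1 kg.
Tool frame: the origin (TCP) lies at the very end of the fingers, on their centre line; the grasp point (between the pads) lies arm.hold_point_z behind it (arm.hold_point_z is the distance from the TCP to the grasp point, in m); z points along the fingers, y is the line along which they close (so a half turn about z gives the same grasp; the last joint's range is limited). The gripper opens to 92 mm and grips with 3 to 60 N. Pads are 19 mm wide; open, the fingers measure 130 mm over their backs; the gripper's body (75 mm by 190 mm) begins 47 mm behind the grasp point.
Start: joints at [1.077, 0.434, 0.025, 1.573, -0.012, 1.134, -0.075], TCP at [0.238, -0.578, 0.227] pointing down, gripper open.
Joint ranges: [-2.62, 2.62], [-0.44, 2.09], [-1.27, 1.32], [0.08, 2.57], [-1.32, 4.46], [0.12, 2], [-2.74, 2.74]. Speed limits (rad/s): [2.22, 2.22, 3.01, 3.01, 3.14, 3.14, 3.14].

### API

Orientations are given as a rotation vector (axis times angle).
In Python, from cell import arm, vision, job, cut_out gives the robot as it stands. The module is installed in compiled form; this text tells all that it offers.
- The arm moves only by the tool play_rows, never from a script. Its argument "increments" is text: rows parted by semicolons, each of 5 numbers parted by spaces: the shift along the tool's x, y, z in cm, then the turn about the tool's z in degrees, then the opening, from -1 (shut) to 1 (fully open), so that 0 is half open. A call has 1 to 5 rows; each row shifts and turns the commanded pose from where the row before left it, along the tool's axes as they then stand; what a row does not reach is not made up. A row lasts 1/12 s, in which the tool goes at most 41.7 mm and 7.16 degrees, less where a joint would pass 70% of its speed; a pose out of reach is approached as far as the arm can. A call is refused whole if a number of a shift passes 4.17 or a number of a turn 7.16, either way. A call with a gripper value outside its range is refused whole. The fingers move at their own pace and stop on an object; "grip_force" is the grip in N (left out, the last holds). Time passes only in rows, so rows that do not move let the fingers close. It gives the time, the measured TCP pose, the force, the opening and the grip force at its end, in the units of the state.
- arm.observe(): the state, without advancing time (a new reading comes with each control period).
- vision.get_image(name): name is "side" or "top"; returns a dict with "frame" (420x560x3 uint8, red, green, blue), "z_map" (420x560 float32, m along the optical axis (not along the pixel's ray), 0 where there is no reading), "mtx" (3x3 intrinsics, pixels), "cam_to_world" (4x4, takes a point from camera to world coordinates). Camera axes: x right, y up, looking along -z (the intrinsics and any distortion apply to the point x, -y, -z); pixel columns grow to the right and rows downward; lengths in m; the calibration is good to about 2 mm. A picture is of the moment at which its call begins.
- job.sign_off(): hands the job in; it is judged then, once.
Trained networks look in a picture, given as the dict that the camera call returned (one of the last four; its "shot" number tells which), for a name from the list of things; names that differ only in an ending like _2 or _b are one class to them, and where a whole thing is asked for, a point or a joint stands for the part that bears it (a point fixed in the world has none). Each returns a list of dicts, best first, with "confidence" (0 to 1); they miss things now and then, are a little off and sometimes report something else, mostly with a low value. They report only what shows in the picture. A call takes as long as a camera call. They do not tell look-alikes from the thing itself.
- cut_out(query, picture): "mask" (420x560 bool, what is visible of it) and "point" ([row, column] in pixels, amid what is visible of it).
The state is a dict: "clock": time; "joints": joint angles; "dq": joint speeds; "joint_efforts": joint torques, N m; "position": TCP position; "ee_rot": TCP orientation; "force": force on the tool from outside, world axes, zero at the start; "ft_torque": the same for the moment, N m; "width": opening from 0.0 (shut) to 1.0 (fully open); "gripper_force": force on a finger pad.
Only numpy, scipy, OpenCV 4.12 (cv2) and the standard library are available. Lean on these libraries where they do the work, as an engineer would, in place of code of your own. Each camera call takes 0.05 s, during which the arm holds its last target. There are 200 camera calls.

### The job

Slide the cheese lying in the mouth of the steel labelling jig along the channel until it bears on the rubber-faced back stop, and press it home there for a moment with about 10 N (enough to feel the pad give, never 20 N). Then gently (never 15 N) tip the spring flap from behind past its snap point and let it spring over onto the cheese by itself, so that its rubber foot clamps the cheese against the plate. Leave the other things on the table alone.

Things in the scene. Friction and masses are not known exactly. Their poses are not given: they have to be found in the camera images.
- jig: Steel labelling jig fixed on the table. Its x axis is the way the cheese is pushed (mouth to back stop and flap hinge), z up, y across. Origin on the table, under the cheese's centre when it is home with the stop at its middle setting. Base plate 8 mm thick, x = -175 to +105 mm, y = +-62 mm. Hinge cheeks (y = +-38 to +-46, x = 78 to 98 mm) rise to 72 mm.
- channel (a point): Point on the base plate in the middle of the channel, at jig x = -100 mm, 8 mm above the table. Side rails 96 mm apart inside, 10 mm thick, tops 30 mm above the table, run from jig x = -130 to +75 mm and flare out at the mouth to x = -171 mm.
- stop_mid (a point): Middle setting of the back stop's rubber face: jig x = +45 mm, 23 mm above the table. The stop (60 mm wide steel block, top 39 mm above the table, with a 56 mm wide sprung rubber pad towards the mouth) may be clamped up to 10 mm nearer or farther along jig x; this is not measured: feel for it. The pad gives about 1 mm per 3.5 N, 6 mm at most.
- cheese_center (a point): Centre, half-way up, of the round cheese that lies flat in the mouth of the jig: 90 mm diameter, 40 mm high, about 0.3 kg, its underside on the base plate (8 mm above the table), so its top is 48 mm above the table. It is too wide to grip and is pushed from behind, e.g. with the closed fingertips.
- flap (a joint): Angle of the steel spring flap. 0 = open on its stop, leaning 35 degrees back from the mouth; grows as it turns up and over towards the mouth; 0.61 = upright, the snap point; about 2.2 = foot on the cheese (2.35 with no cheese). Below 0.61 it springs back to 0 (about 5 N at the tip edge along its arc starts it, a level push up to 3 times that, by friction); beyond, it springs over by itself within half a second and clamps with about 10 N.
- flap_tip (a point): Middle of the free tip edge (8 mm thick, round) of the flap, a plate 60 mm wide, 4 mm thick, 90 mm from hinge axis to tip; moves with the flap. With the flap open it is 136 mm above the table and 140 mm along the jig's x axis from the jig's origin; upright it reaches 152 mm.
- flap_hinge (a point): Middle of the flap's hinge axis, which runs along the jig's y axis; 62 mm above the table, 88 mm along the jig's x axis from its origin.
- roll_center (a point): Centre of a roll of blank paper labels standing on the table, 76 mm diameter, 45 mm high; a bystander.
- tub_center (a point): Centre of an open white plastic tub, 90 mm diameter, 60 mm high; a bystander.
- small_center (a point): Centre of a smaller cheese, 70 mm diameter, 50 mm high, on the table; a bystander.
Not all that is in view belongs to the job. What is shaped like the part that bears cheese_center but green or red is not meant.

How it is judged:
On the way, in this order (a step that is already met when the one before it is completed fails the run):
1. the cheese is pressed against the rubber pad of the back stop with at least 5 N (contact force between cheese and buffer above 5 N and value of joint flap below 0.3 rad), for 0.2 s.
2. the flap has sprung over and its foot clamps the cheese (value of joint flap above 2.05 rad and contact force between flap and cheese above 3 N), for 0.2 s.
At the end, for the whole second after the job is handed in: the flap lies over with its foot clamping the cheese (more than 3 N, flap angle 2.05 to 2.33 rad), and the cheese lies flat, at rest, within 4 mm of the back stop's pad (all of step 2 and value of joint flap below 2.33 rad and x of cheese_center in the frame of buffer above -0.049 m and angle between cheese_center's own z axis and vertical below 0.06 rad and linear speed of cheese below 0.01 m/s); the robot touches nothing.
It fails at once if the cheese is pressed by the robot with more than 20 N (contact force between any of the fingers, the arm and cheese above 20 N).
It fails at once if the jig or its flap is pressed by the robot with more than 15 N (contact force between any of the fingers, the arm and jig above 15 N).
It fails at once if the flap is ridden or pressed down by the robot instead of springing over by itself (value of joint flap above 1.3 rad and contact force between any of the fingers, the arm and flap above 0.5 N).
It fails at once if a bystander is moved more than 15 mm (distance of any of roll_center, tub_center, small_center from where it was at the start of the episode above 0.015 m).
It also fails if it takes over 72 s, if anything falls off the work surface, if the arm or the gripper's body presses on something with over 40 N, if the wrist force passes 120 N, or if a joint passes its speed limit or range.

## Working session

There is one attempt and no reset: what is moved stays moved. The work goes in short steps, Python scripts to look and compute and a tool call to move; the robot and the scene stay as the last step left them, time stands still between calls to the robot, and variables do not carry over. Pictures are saved under pics/ and viewed, at most 10 in all, crops included, and the job is handed in when it is done.

Besides the shell and the picture viewer there is one more tool, called after "Call:" as name(argument=value, ...) on one line, values as JSON. play_rows: Moves the arm, as the interface text tells. Its arguments: {"type":"object","properties":{"increments":{"type":"string"},"grip_force":{"type":"number"}},"required":["increments"]}

```bash
mkdir -p pics; cat > h.py <<'E'
import numpy as np, cv2
from cell import arm, vision, job, cut_out
def pts(p):
    z=p["z_map"];h,w=z.shape;K=p["mtx"]
    u,v=np.meshgrid(np.arange(w),np.arange(h))
    c=np.stack([(u-K[0,2])/K[0,0]*z,-(v-K[1,2])/K[1,1]*z,-z,np.ones_like(z)],-1)
    return (c@p["cam_to_world"].T)[...,:3]
def save(p,n,crop=None,s=1):
    im=p["frame"][...,::-1]
    if crop: im=im[crop[0]:crop[1],crop[2]:crop[3]]
    cv2.imwrite("pics/"+n,cv2.resize(im,None,fx=s,fy=s,interpolation=cv2.INTER_CUBIC))
E
python3 - <<'E'
from h import *
s=arm.observe();print({k:np.round(v,3) for k,v in s.items()})
A=[]
for n in("top","side"):
    p=vision.get_image(n);A.append(p["frame"][...,::-1]);P=pts(p)
    print(n,p.keys())
    for q in("cheese_center","flap","jig","roll_center","tub_center","small_center"):
        for d in cut_out(q,p)[:4]:
            m=d["mask"]&(p["z_map"]>0); X=P[m]
            print(n,q,round(d["confidence"],2),np.round(d["point"]),m.sum(),np.round(np.median(X,0),3),np.round(np.percentile(X,2,0),3),np.round(np.percentile(X,98,0),3))
    np.savez(n,P=P,f=p["frame"])
cv2.imwrite("pics/a.png",cv2.resize(A[0],(790,592)));cv2.imwrite("pics/b.png",cv2.resize(A[1],(790,592)))
E
```

```text
{'clock': np.float64(0.0), 'joints': array([ 1.077,  0.435,  0.025,  1.574, -0.012,  1.134, -0.075]), 'dq': array([ 0.001, -0.002, -0.001, -0.   ,  0.001, -0.001,  0.001]), 'joint_efforts': array([-0.0000e+00, -6.6784e+01,  9.8500e-01, -3.1445e+01, -6.1000e-02,
        4.3000e-02,  0.0000e+00]), 'position': array([ 0.238, -0.577,  0.226]), 'ee_rot': array([-3.08e+00, -6.10e-01,  1.00e-03]), 'force': array([-0.307,  0.706, -0.351]), 'ft_torque': array([-0.036, -0.003, -0.035]), 'gripper_force': np.float64(0.0), 'width': np.float64(0.998)}
top dict_keys(['frame', 'z_map', 'mtx', 'cam_to_world', 'shot'])
top cheese_center 0.96 [207. 426.] 1522 [ 0.578 -0.236  0.042] [ 0.538 -0.279  0.012] [ 0.618 -0.197  0.045]
top cheese_center 0.77 [108. 326.] 1372 [ 0.795 -0.029  0.042] [ 0.758 -0.071  0.012] [0.838 0.01  0.045]
top cheese_center 0.74 [200. 340.] 1489 [ 0.594 -0.062  0.05 ] [ 0.554 -0.105  0.015] [ 0.637 -0.022  0.053]
top cheese_center 0.73 [306. 378.] 1586 [ 0.374 -0.145  0.042] [ 0.335 -0.187  0.019] [ 0.414 -0.104  0.045]
top flap 0.85 [219. 239.] 981 [0.534 0.146 0.102] [0.504 0
[... 707 characters left out ...]

side cheese_center 0.61 [218. 308.] 701 [ 0.585 -0.042  0.047] [ 0.551 -0.097  0.013] [ 0.629 -0.019  0.051]
side flap 0.8 [239. 278.] 476 [0.53  0.153 0.105] [0.499 0.121 0.06 ] [0.567 0.18  0.137]
side jig 0.61 [242. 288.] 2670 [0.541 0.109 0.019] [ 0.487 -0.123  0.001] [0.643 0.171 0.135]
side roll_center 0.96 [326. 297.] 1441 [0.373 0.294 0.039] [0.341 0.248 0.001] [0.411 0.321 0.047]
side tub_center 0.63 [228. 211.] 933 [0.757 0.146 0.04 ] [0.718 0.101 0.005] [0.801 0.184 0.061]
side small_center 0.82 [188. 279.] 445 [ 0.75  -0.141  0.04 ] [ 0.727 -0.187  0.002] [ 0.791 -0.123  0.052]
side small_center 0.45 [244. 291.] 2621 [0.541 0.11  0.02 ] [ 0.489 -0.125  0.002] [0.64  0.171 0.135]
```

View pics/a.png

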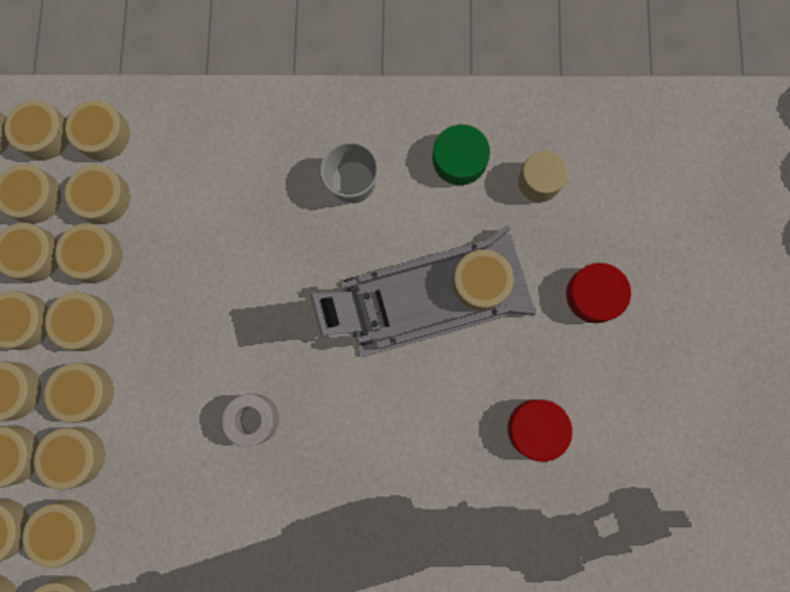

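View pics/b.png

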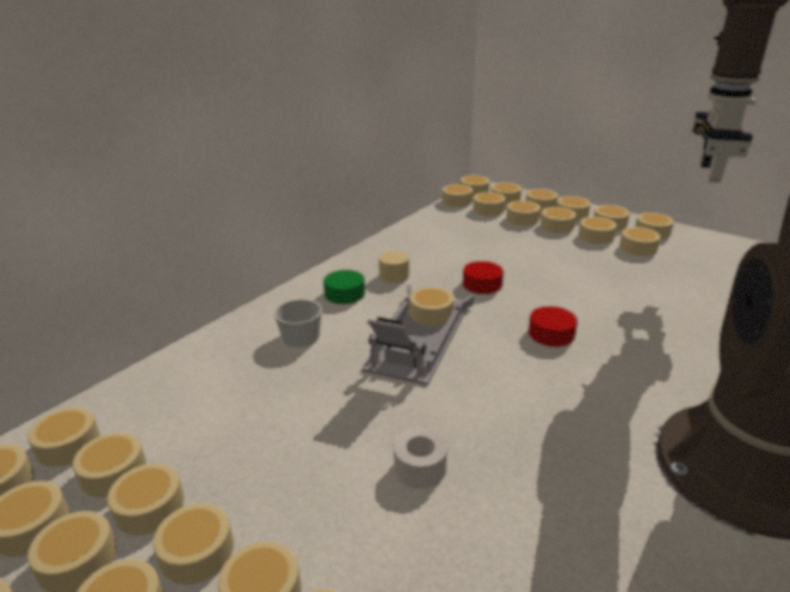

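The top picture (790 px view) shows these look-alikes for the cheese: tan cheese in the jig mouth (483,278), green (461,153), red (598,292) and (541,430), small cheese (544,175), and the stock rows on the left. I choose (483,278), which is tan and lies in the mouth. The flap is at (338,311), the tub at (349,172) and the roll at (249,420).

```bash
python3 - <<'E'
from h import *
from scipy.optimize import least_squares
d=np.load("top.npz");P=d["P"];f=d["f"]
cv2.imwrite("pics/c.png",cv2.resize(f[150:270,215:390][...,::-1],None,fx=4.4,fy=4.4,interpolation=cv2.INTER_CUBIC))
sub=P[150:270,215:390].reshape(-1,3)
ch=np.array([.596,-.062])
# cheese top circle centre
X=P[170:230,310:370].reshape(-1,3); X=X[(X[:,2]>.045)&(X[:,2]<.056)]
c,r=cv2.minEnclosingCircle(X[:,:2].astype(np.float32)); print("cheese",c,r,np.median(X[:,2]),X[:,:2].mean(0))
c=X[:,:2].mean(0)
th0=np.arctan2(.146+.062,.534-.594)
tr=sub[(sub[:,2]>.027)&(sub[:,2]<.035)&(np.linalg.norm(sub[:,:2]-c,axis=1)>.052)]
def uv(p,q): 
    a=np.array([np.cos(p[2]),np.sin(p[2])]);e=q[:,:2]-p[:2]
    return e@a, e@np.array([-a[1],a[0]])
p=np.array([.56,.065,th0])
for _ in range(5):
    u,v=uv(p,tr);k=(u>-.125)&(u<.07)&(abs(abs(v)-.053)<.015);q=tr[k]
    s=least_squares(lambda w:np.r_[abs(uv([w[0]*-np.sin(w[1])+.56,w[0]*np.cos(w[1])+.065,w[1]],q)[1])-.053],[0,p[2]],loss="soft_l1",f_scale=.003)
    w=s.x
    p=np.array([w[0]*-np.sin(w[1])+.56,w[0]*np.cos(w[1])+.065,w[1]])
    pl=sub[(sub[:,2]>.004)&(sub[:,2]<.014)];u,v=uv(p,pl);k=abs(v)<.055
    k2=k&(u>-.25)&(u<.2);lo=np.percentile(u[k2],[0,.5]);hi=np.percentile(u[k2],[99.5,100])
    fl=sub[sub[:,2]>.132]; uf,vf=uv(p,fl)
    a=np.array([np.cos(p[2]),np.sin(p[2])])
    p[:2]+=a*(lo[0]+.175)
    print(p,s.cost,len(q),lo,hi,np.median(uf),np.median(vf))
u,v=uv(p,np.r_[[c]]);print("cheese uv",u,v,"axis deg",np.degrees(p[2]))
# side view verification
S=np.load("side.npz")["P"].reshape(-1,3)
for z0,z1 in((.005,.012),(.026,.034),(.066,.074),(.130,.142)):
  for nm,Q in(("top",P.reshape(-1,3)),("side",S)):
    t=Q[(Q[:,2]>z0)&(Q[:,2]<z1)];u,v=uv(p,t);k=(abs(v)<.07)&(u>-.2)&(u<.17)
    print(nm,z0,k.sum(),np.round(np.percentile(u[k],[1,50,99]),3),np.round(np.percentile(v[k],[1,25,50,75,99]),3))
np.save("jig.npy",p)
E
```

```text
cheese (0.5968256592750549, -0.06350613385438919) 0.04493468254804611 0.04984230293551889 [ 0.59615775 -0.06312262]
[ 0.58020408 -0.00471203  1.8628846 ] 0.002536067519805468 729 [-0.24757717 -0.23458434] [0.14788977 0.1671118 ] 0.10002904533805759 0.00792356962383017
[ 0.58013379 -0.00463228  1.85851455] 0.004095281646335576 748 [-0.24748323 -0.23398999] [0.14770843 0.16687714] 0.10001517559866845 0.00860138439622908
[ 0.58011887 -0.00463405  1.85840195] 0.004066378672443249 748 [-0.24748075 -0.23398591] [0.14770784 0.16687106] 0.10001283175258921 0.00860518334494063
[ 0.58011887 -0.00463405  1.85840195] 0.0040663786724432546 748 [-0.24748075 -0.23398591] [0.14770784 0.16687106] 0.10001283173889021 0.008605183460947411
[ 0.58011887 -0.00463405  1.85840195] 0.004066378672443255 748 [-0.24748075 -0.23398591] [0.14770784 0.16687106] 0.10001283173787541 0.008605183469667283
cheese uv [-0.06063573] [0.0012106] axis deg 106.47858812245344
top 0.005 3422 [-0.167  0.027  0.148] [-0.059 -0.027  0.005  0.034  0.062]
side 0.005 1033 [-0.183  0.056  0.152] [-0.057 -0.016  0.014  0.039  0.064]
top 0.026 1022 [-0.183  0.003  0.119] [-0.066 -0.053  0.038  0.053  0.066]
side 0.026 509 [-0.19  -0.015  0.144] [-0.063 -0.019  0.045  0.056  0.068]
top 0.066 263 [0.124 0.134 0.143] [-0.049 -0.026  0.     0.027  0.05 ]
side 0.066 107 [0.126 0.14  0.145] [-0.047 -0.034  0.019  0.044  0.052]
top 0.13 83 [0.161 0.166 0.17 ] [-0.018 -0.008  0.002  0.011  0.02 ]
side 0.13 24 [0.164 0.168 0.17 ] [-0.015 -0.006  0.005  0.016  0.021]
```

View pics/c.png

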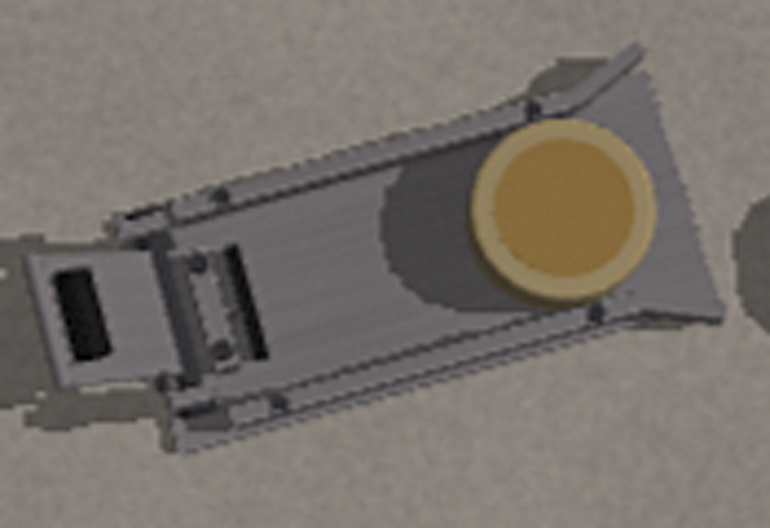

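The crop confirms it: the tan cheese lies in the mouth, the flap is at left with its black foot, and the stop block is beside it. My longitudinal fit was contaminated by the neighbouring red cheese and by a clipping limit, so I'm redoing it.

```bash
python3 - <<'E'
from h import *
p=np.load("jig.npy")
a=np.array([np.cos(p[2]),np.sin(p[2])]);b=np.array([-a[1],a[0]])
for nm in("top","side"):
  Q=np.load(nm+".npz")["P"].reshape(-1,3);e=Q[:,:2]-p[:2];u=e@a;v=e@b
  for z0,z1,vm in((.004,.014,.05),(.067,.076,.06),(.130,.142,.06),(.137,.145,.06),(.036,.043,.03)):
    k=(Q[:,2]>z0)&(Q[:,2]<z1)&(abs(v)<vm)&(u>-.145)&(u<.21)&(~((u<-.0)&(z0>.03)))
    print(nm,z0,k.sum(),np.round(np.percentile(u[k],[0,2,50,98,100]),3),np.round(np.percentile(v[k],[0,2,50,98,100]),3))
  k=(abs(v-.035)<.01)&(u<-.08)&(u>-.2);o=np.argsort(u[k]);print(np.round(np.c_[u[k],Q[k,2]][o][::max(1,k.sum()//40)],3).tolist())
E
```

```text
top 0.004 3337 [-0.145 -0.127  0.031  0.144  0.21 ] [-0.05  -0.048  0.001  0.046  0.05 ]
top 0.067 295 [0.123 0.125 0.134 0.142 0.144] [-0.049 -0.048  0.     0.049  0.05 ]
top 0.13 302 [0.161 0.163 0.177 0.186 0.187] [-0.029 -0.027  0.001  0.029  0.031]
top 0.137 81 [0.166 0.167 0.182 0.186 0.186] [-0.028 -0.025 -0.001  0.03   0.031]
top 0.036 169 [0.094 0.094 0.111 0.121 0.121] [-0.029 -0.028  0.002  0.029  0.03 ]
[[-0.2, 0.005], [-0.198, 0.004], [-0.196, 0.038], [-0.194, 0.043], [-0.191, 0.004], [-0.19, 0.041], [-0.188, 0.031], [-0.186, 0.003], [-0.183, 0.001], [-0.18, 0.0], [-0.177, 0.002], [-0.173, 0.005], [-0.171, -0.0], [-0.168, 0.003], [-0.165, 0.003], [-0.162, 0.003], [-0.159, -0.001], [-0.156, 0.002], [-0.154, 0.002], [-0.15, 0.004], [-0.148, 0.001], [-0.144, 0.002], [-0.141, 0.003], [-0.139, -0.0], [-0.136, 0.002], [-0.133, -0.001], [-0.127, 0.012], [-0.125, 0.012], [-0.122, 0.011], [-0.119, 0.011], [-0.116, 0.01], [-0.113, 0.012], [-0.11, 0.008], [-0.107, 0.009], [-0.104, 0.011], [-0.1, 0.007], [-0.098, 0.01], [-0.094, 0.007], [-0.091, 0.011], [-0.088, 0.048], [-0.085, 0.0
[... 419 characters left out ...]
7 -0.001  0.024  0.026]
[[-0.2, 0.039], [-0.199, 0.015], [-0.199, 0.04], [-0.198, 0.001], [-0.197, 0.037], [-0.196, 0.027], [-0.196, 0.04], [-0.195, 0.039], [-0.195, 0.01], [-0.194, 0.001], [-0.192, 0.023], [-0.191, 0.031], [-0.191, 0.001], [-0.19, 0.028], [-0.189, 0.008], [-0.188, 0.012], [-0.187, 0.002], [-0.186, 0.001], [-0.183, -0.001], [-0.181, -0.001], [-0.179, -0.002], [-0.177, -0.0], [-0.175, -0.001], [-0.171, 0.001], [-0.167, -0.001], [-0.166, -0.002], [-0.162, 0.003], [-0.16, 0.001], [-0.158, -0.001], [-0.153, 0.0], [-0.152, -0.0], [-0.15, -0.001], [-0.144, -0.001], [-0.129, 0.008], [-0.123, 0.009], [-0.113, 0.011], [-0.105, 0.009], [-0.092, 0.048], [-0.088, 0.05], [-0.084, 0.049]]
```

```bash
cat >> h.py <<'E'
from scipy.spatial.transform import Rotation as R
O=np.array([.5673,.0385]);A=np.array([-.2837,.9589]);B=np.array([-.9589,-.2837])
def J(u,v,z): return np.r_[O+u*A+v*B,z]
def where(s=None):
    s=s or arm.observe();e=s["position"][:2]-O;M=R.from_rotvec(s["ee_rot"]).as_matrix()
    print("t",round(float(s["clock"]),2),"u,v,z mm",np.round(1e3*np.r_[e@A,e@B,s["position"][2]],1),"yaw",round(np.degrees(np.arctan2(M[1,0],M[0,0]))-106.48,2),"Fuv z",np.round([s["force"][:2]@A,s["force"][:2]@B,s["force"][2]],1),"w",round(float(s["width"]),2),"down",np.round(M[:,2],3))
    return s,M
def plan(target,n,g=-1,yaw=106.48):
    s,M=where();y=np.degrees(np.arctan2(M[1,0],M[0,0]));dy=(yaw-y+180)%360-180
    d=(target-s["position"])/n; out=[]
    for i in range(n):
        t=np.radians(y+dy*i/n);x=np.array([np.cos(t),np.sin(t)]);yy=np.array([np.sin(t),-np.cos(t)])
        out.append("%.2f %.2f %.2f %.2f %g"%(100*d[:2]@x,100*d[:2]@yy,-100*d[2],-dy/n,g))
    for i in range(0,n,5): print("; ".join(out[i:i+5]))
E
python3 - <<'E'
from h import *
print(arm.hold_point_z)
plan(J(-.185,0,.15),16)
E
```

```text
0.0188
t 0.7 u,v,z mm [-497.7  490.6  226.8] yaw -84.09 Fuv z [ 0.1  0.4 -1. ] w 1.0 down [ 0. -0. -1.]
3.25 -1.63 0.48 -5.26 -1; 3.39 -1.32 0.48 -5.26 -1; 3.49 -1.01 0.48 -5.26 -1; 3.57 -0.68 0.48 -5.26 -1; 3.62 -0.35 0.48 -5.26 -1
3.64 -0.02 0.48 -5.26 -1; 3.62 0.31 0.48 -5.26 -1; 3.58 0.64 0.48 -5.26 -1; 3.50 0.97 0.48 -5.26 -1; 3.40 1.28 0.48 -5.26 -1
3.27 1.59 0.48 -5.26 -1; 3.11 1.88 0.48 -5.26 -1; 2.92 2.16 0.48 -5.26 -1; 2.71 2.42 0.48 -5.26 -1; 2.48 2.66 0.48 -5.26 -1
2.23 2.87 0.48 -5.26 -1
```

Call:
play_rows(increments="3.25 -1.63 0.48 -5.26 -1; 3.39 -1.32 0.48 -5.26 -1; 3.49 -1.01 0.48 -5.26 -1; 3.57 -0.68 0.48 -5.26 -1; 3.62 -0.35 0.48 -5.26 -1", grip_force=20)

```text
clock: 1.12
position: [0.3582, -0.4394, 0.2027]
ee_rot: [2.859, 1.301, 0.0]
force: [-0.5, -0.8, -0.4]
width: 0.687
gripper_force: 0.0
```

Call:
play_rows(increments="3.64 -0.02 0.48 -5.26 -1; 3.62 0.31 0.48 -5.26 -1; 3.58 0.64 0.48 -5.26 -1; 3.50 0.97 0.48 -5.26 -1; 3.40 1.28 0.48 -5.26 -1")

```text
clock: 1.53
position: [0.4775, -0.3021, 0.1788]
ee_rot: [2.488, 1.917, 0.0]
force: [0.9, -0.6, 0.3]
width: 0.326
gripper_force: 0.0
```

Call:
play_rows(increments="3.27 1.59 0.48 -5.26 -1; 3.11 1.88 0.48 -5.26 -1; 2.92 2.16 0.48 -5.26 -1; 2.71 2.42 0.48 -5.26 -1; 2.48 2.66 0.48 -5.26 -1")

```text
clock: 1.95
position: [0.5967, -0.165, 0.1546]
ee_rot: [1.987, 2.433, 0.0]
force: [0.6, -0.5, 0.5]
width: 0.009
gripper_force: 0.0
```

Call:
play_rows(increments="2.23 2.87 0.48 -5.26 -1; 0 0 0 0 -1; 0 0 0 0 -1")

```text
clock: 2.2
position: [0.6204, -0.1359, 0.1494]
ee_rot: [-1.873, -2.521, -0.002]
force: [-0.1, -0.6, -0.7]
width: 0.003
gripper_force: 0.0
```

```bash
python3 - <<'E'
from h import *
plan(J(-.175,0,.03),5)
E
```

```text
t 2.2 u,v,z mm [-182.3   -1.4  149.4] yaw 0.3 Fuv z [-0.5  0.3 -0.7] w 0.0 down [-0.     0.002 -1.   ]
0.15 -0.03 2.39 0.06 -1; 0.15 -0.03 2.39 0.06 -1; 0.15 -0.03 2.39 0.06 -1; 0.15 -0.03 2.39 0.06 -1; 0.15 -0.03 2.39 0.06 -1
```

Call:
play_rows(increments="0 -0.1 2.4 0 -1; 0 0 2.4 0 -1; 0 0 2.4 0 -1; 0 0 2.4 0 -1; 0 0 2.4 0 -1")

```text
clock: 2.62
position: [0.6177, -0.1412, 0.0292]
ee_rot: [1.882, 2.514, -0.002]
force: [0.8, 0.2, -0.3]
width: 0.007
gripper_force: 0.0
```

Call:
play_rows(increments="0.5 0 0 0 -1; 0.5 0 0 0 -1; 0.3 0 0 0 -1; 0.3 0 0 0 -1; 0.3 0 0 0 -1")

```text
clock: 3.03
position: [0.614, -0.1206, 0.0317]
ee_rot: [1.877, 2.516, 0.002]
force: [-1.1, -0.8, -0.4]
width: 0.001
gripper_force: 0.0
```

```bash
python3 - <<'E'
from h import *
where()
E
```

```text
t 3.03 u,v,z mm [-165.8    0.4   31.7] yaw 0.06 Fuv z [-0.4  1.3 -0.4] w 0.0 down [ 0.003 -0.001 -1.   ]
```

Call:
play_rows(increments="0.3 0 0 0 -1; 0.3 0 0 0 -1; 0.3 0 0 0 -1; 0.3 0 0 0 -1; 0.3 0 0 0 -1")

```text
clock: 3.45
position: [0.6091, -0.1068, 0.0303]
ee_rot: [1.879, 2.517, -0.0]
force: [1.2, -3.5, 2.9]
width: 0.007
gripper_force: 1.7
```

Call:
play_rows(increments="0.4 0 0 0 -1; 0.5 0 0 0 -1; 0.5 0 0 0 -1; 0.5 0 0 0 -1; 0.5 0 0 0 -1")

```text
clock: 3.87
position: [0.6017, -0.0828, 0.0299]
ee_rot: [-1.878, -2.518, -0.0]
force: [0.3, -4.0, 2.4]
width: 0.006
gripper_force: 1.6
```

```bash
python3 - <<'E'
from h import *
where()
E
```

```text
t 3.87 u,v,z mm [-126.1    1.4   29.9] yaw 0.08 Fuv z [-3.9  0.8  2.4] w 0.01 down [-0.  0. -1.]
```

Call:
play_rows(increments="0.5 0.1 0 0 -1; 0.5 0 0 0 -1; 0.5 0 0 0 -1; 0.5 0 0 0 -1; 0.5 0 0 0 -1")

```text
clock: 4.28
position: [0.5956, -0.0586, 0.0299]
ee_rot: [-1.878, -2.518, -0.0]
force: [0.3, -2.5, 2.4]
width: 0.006
gripper_force: 1.5
```

Call:
play_rows(increments="0.4 0 0 0 -1; 0.4 0 0 0 -1; 0.4 0 0 0 -1; 0.3 0 0 0 -1; 0.3 0 0 0 -1")

```text
clock: 4.7
position: [0.5905, -0.0417, 0.0299]
ee_rot: [-1.879, -2.518, 0.0]
force: [0.4, -2.3, 1.9]
width: 0.004
gripper_force: 1.3
```

```bash
python3 - <<'E'
from h import *
where()
E
```

```text
t 4.7 u,v,z mm [-83.4   0.5  29.9] yaw 0.07 Fuv z [-2.4  0.3  1.9] w 0.0 down [-0. -0. -1.]
```

Call:
play_rows(increments="0.3 0 0 0 -1; 0.3 0 0 0 -1; 0.2 0 0 0 -1; 0.2 0 0 0 -1; 0.2 0 0 0 -1")

```text
clock: 5.12
position: [0.5872, -0.0303, 0.0299]
ee_rot: [-1.879, -2.518, 0.0]
force: [-0.1, -3.5, 1.5]
width: 0.006
gripper_force: 1.2
```

Call:
play_rows(increments="0.1 0 0 0 -1; 0.1 0 0 0 -1; 0.1 0 0 0 -1; 0.1 0 0 0 -1; 0.1 0 0 0 -1")

```text
clock: 5.53
position: [0.5858, -0.0257, 0.0299]
ee_rot: [-1.879, -2.518, 0.0]
force: [1.1, -2.3, 0.9]
width: 0.004
gripper_force: 1.0
```

Call:
play_rows(increments="0.06 0 0 0 -1; 0.06 0 0 0 -1; 0.06 0 0 0 -1; 0.06 0 0 0 -1; 0.06 0 0 0 -1")

```text
clock: 5.95
position: [0.5849, -0.0228, 0.0299]
ee_rot: [-1.879, -2.518, 0.0]
force: [0.4, -2.6, 1.0]
width: 0.001
gripper_force: 0.9
```

Call:
play_rows(increments="0.06 0 0 0 -1; 0.06 0 0 0 -1; 0.06 0 0 0 -1; 0.06 0 0 0 -1; 0.06 0 0 0 -1")

```text
clock: 6.37
position: [0.5841, -0.0198, 0.0299]
ee_rot: [-1.879, -2.518, 0.0]
force: [1.1, -1.5, 0.8]
width: 0.003
gripper_force: 0.9
```

Call:
play_rows(increments="0.06 0 0 0 -1; 0.06 0 0 0 -1; 0.06 0 0 0 -1; 0.06 0 0 0 -1; 0.06 0 0 0 -1")

```text
clock: 6.78
position: [0.5832, -0.017, 0.0299]
ee_rot: [-1.879, -2.518, 0.0]
force: [0.6, -1.3, 0.6]
width: 0.001
gripper_force: 0.8
```

Call:
play_rows(increments="0.06 0 0 0 -1; 0.06 0 0 0 -1; 0.06 0 0 0 -1; 0.06 0 0 0 -1; 0.06 0 0 0 -1")

```text
clock: 7.2
position: [0.5824, -0.0141, 0.0299]
ee_rot: [-1.879, -2.518, 0.0]
force: [0.6, -1.4, 0.5]
width: 0.006
gripper_force: 0.8
```

Call:
play_rows(increments="0.06 0 0 0 -1; 0.06 0 0 0 -1; 0.06 0 0 0 -1; 0.06 0 0 0 -1; 0.06 0 0 0 -1")

```text
clock: 7.62
position: [0.5816, -0.0114, 0.0299]
ee_rot: [1.879, 2.518, -0.0]
force: [0.8, -2.6, 0.1]
width: 0.005
gripper_force: 1.5
```

Call:
play_rows(increments="0.05 0 0 0 -1; 0.05 0 0 0 -1; 0.05 0 0 0 -1; 0.05 0 0 0 -1; 0 0 0 0 -1")

```text
clock: 8.03
position: [0.5813, -0.0104, 0.03]
ee_rot: [1.879, 2.516, -0.001]
force: [1.3, -5.5, -0.4]
width: 0.005
gripper_force: 2.8
```

Call:
play_rows(increments="0.05 0 0 0 -1; 0.05 0 0 0 -1; 0.05 0 0 0 -1; 0.05 0 0 0 -1; 0 0 0 0 -1")

```text
clock: 8.45
position: [0.581, -0.0095, 0.0301]
ee_rot: [1.88, 2.515, -0.002]
force: [1.7, -7.4, 0.5]
width: 0.005
gripper_force: 4.2
```

Call:
play_rows(increments="0.05 0 0 0 -1; 0.05 0 0 0 -1; 0.05 0 0 0 -1; 0.05 0 0 0 -1; 0 0 0 0 -1")

```text
clock: 8.87
position: [0.5807, -0.0087, 0.0302]
ee_rot: [1.88, 2.513, -0.003]
force: [2.3, -10.9, 0.6]
width: 0.002
gripper_force: 5.6
```

Call:
play_rows(increments="0.04 0 0 0 -1; 0 0 0 0 -1; 0 0 0 0 -1; 0 0 0 0 -1; 0 0 0 0 -1")

```text
clock: 9.28
position: [0.5807, -0.0085, 0.0302]
ee_rot: [1.88, 2.513, -0.003]
force: [3.2, -11.7, 1.1]
width: 0.005
gripper_force: 6.0
```

```bash
python3 - <<'E'
from h import *
where()
E
```

```text
t 9.28 u,v,z mm [-48.9   0.5  30.2] yaw -0.09 Fuv z [-12.1   0.3   1.1] w 0.01 down [ 0.001 -0.003 -1.   ]
```

Call:
play_rows(increments="-0.1 0 0 0 -1; -0.1 0 0 0 -1; -0.1 0 0 0 -1; -0.1 0 0 0 -1; -0.1 0 0 0 -1")

```text
clock: 9.7
position: [0.5813, -0.0106, 0.0299]
ee_rot: [1.879, 2.517, -0.001]
force: [0.9, -2.5, -1.0]
width: 0.004
gripper_force: 1.6
```

Call:
play_rows(increments="-0.1 0 0 0 -1; -0.1 0 0 0 -1; -0.1 0 0 0 -1; -0.1 0 0 0 -1; -0.1 0 0 0 -1")

```text
clock: 10.12
position: [0.5825, -0.0141, 0.0299]
ee_rot: [-1.878, -2.518, -0.001]
force: [-0.1, -0.3, -0.7]
width: 0.01
gripper_force: 0.0
```

Call:
play_rows(increments="-0.2 0 0 0 -1; -0.3 0 0 0 -1; -0.5 0 0 0 -1; -1 0 0 0 -1; -1 0 0 0 -1")

```text
clock: 10.53
position: [0.5914, -0.0444, 0.0299]
ee_rot: [1.878, 2.518, -0.0]
force: [-0.3, 0.3, -0.4]
width: 0.003
gripper_force: 0.0
```

Call:
play_rows(increments="0 0 -3 0 -1; 0 0 -4 0 -1; 0 0 -4 0 -1; 0 0 -4 0 -1; 0 0 -4 0 -1")

```text
clock: 10.95
position: [0.5909, -0.0449, 0.222]
ee_rot: [1.88, 2.517, -0.0]
force: [0.9, 0.3, 0.4]
width: 0.006
gripper_force: 0.0
```

```bash
python3 - <<'E'
from h import *
where()
plan(J(.185,0,.25),7)
E
```

```text
t 10.95 u,v,z mm [-86.7   1.  222. ] yaw 0.01 Fuv z [-0.  -0.9  0.4] w 0.01 down [-0. -0. -1.]
t 10.95 u,v,z mm [-86.7   1.  222. ] yaw 0.01 Fuv z [-0.  -0.9  0.4] w 0.01 down [-0. -0. -1.]
3.88 0.01 -0.40 0.00 -1; 3.88 0.01 -0.40 0.00 -1; 3.88 0.01 -0.40 0.00 -1; 3.88 0.01 -0.40 0.00 -1; 3.88 0.01 -0.40 0.00 -1
3.88 0.01 -0.40 0.00 -1; 3.88 0.01 -0.40 0.00 -1
```

Call:
play_rows(increments="3.9 0 0 0 -1; 3.9 0 0 0 -1; 3.9 0 0 0 -1; 3.9 0 0 0 -1; 3.9 0 0 0 -1")

```text
clock: 11.37
position: [0.5355, 0.1437, 0.2202]
ee_rot: [1.88, 2.516, 0.0]
force: [-0.6, 0.2, 0.1]
width: 0.002
gripper_force: 0.0
```

Call:
play_rows(increments="3.9 0.1 0 0 -1; 3.9 0 0 0 -1; 0 0 0 0 -1; 0 0 0 0 -1; 0 0 0 0 -1")

```text
clock: 11.78
position: [0.5149, 0.2173, 0.2198]
ee_rot: [1.879, 2.517, -0.001]
force: [0.1, -1.0, -0.1]
width: 0.005
gripper_force: 0.0
```

```bash
python3 - <<'E'
from h import *
where()
p=vision.get_image("top");P=pts(p);save(p,"d.png",(100,300,180,430),3)
Q=P.reshape(-1,3);e=Q[:,:2]-O;u=e@A;v=e@B
k=(Q[:,2]>.0465)&(Q[:,2]<.053)&(u>-.07)&(u<.05)&(abs(v)<.05);c,r=cv2.minEnclosingCircle(np.c_[u,v][k].astype(np.float32))
print("cheese uv",c,r,k.sum())
k=(Q[:,2]>.132)&(Q[:,2]<.145)&(u>.1)&(u<.15);print("tip",k.sum(),np.percentile(u[k],[1,99]) if k.any() else 0,np.median(v[k]))
E
```

```text
t 11.78 u,v,z mm [186.3  -0.5 219.8] yaw 0.03 Fuv z [-1.   0.2 -0.1] w 0.01 down [ 0.    -0.001 -1.   ]
cheese uv (0.004533026367425919, -0.0007382445619441569) 0.04479089379310608 1285
tip 241 [0.11944668 0.14161096] 0.00020745817301368968
```

View pics/d.png

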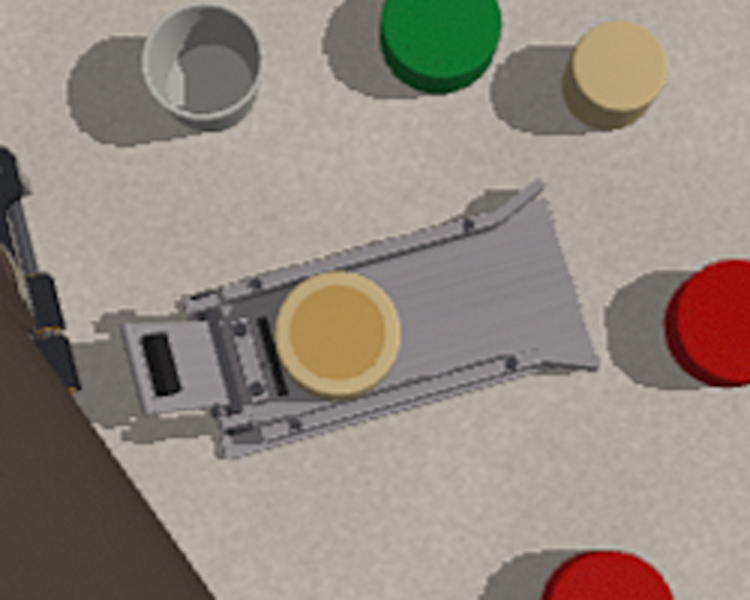

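The cheese at (337,333) bears on the pad at (270,355), and the flap is still open with its tip at about (135,368). I'll go down behind the flap.

Call:
play_rows(increments="0 0 3.2 0 -1; 0 0 3.2 0 -1; 0 0 3.1 0 -1; 0 0 0 0 -1; 0 0 0 0 -1")

```text
clock: 12.25
position: [0.5142, 0.2163, 0.1241]
ee_rot: [-1.881, -2.515, 0.005]
force: [0.6, 1.0, 0.5]
width: 0.005
gripper_force: 0.0
```

Call:
play_rows(increments="-0.5 0 0 0 -1; -0.5 0 0 0 -1; -0.5 0 0 0 -1; -0.4 0 0 0 -1; -0.3 0 0 0 -1")

```text
clock: 12.67
position: [0.5214, 0.1965, 0.1258]
ee_rot: [1.879, 2.516, 0.001]
force: [0.8, 0.5, -0.3]
width: 0.002
gripper_force: 0.0
```

```bash
python3 - <<'E'
from h import *
where()
E
```

```text
t 12.67 u,v,z mm [164.5  -0.8 125.8] yaw 0.01 Fuv z [ 0.2 -0.9 -0.3] w 0.0 down [ 0.001  0.    -1.   ]
```

Contact is expected near u = 153, so I'll creep in.

Call:
play_rows(increments="-0.2 0 0 0 -1; -0.2 0 0 0 -1; -0.2 0 0 0 -1; -0.1 0 0 0 -1; -0.1 0 0 0 -1")

```text
clock: 13.08
position: [0.5228, 0.1897, 0.1249]
ee_rot: [-1.878, -2.518, 0.0]
force: [-0.8, -1.1, 1.0]
width: 0.0
gripper_force: 0.0
```

Call:
play_rows(increments="-0.06 0 0 0 -1; -0.06 0 0 0 -1; -0.06 0 0 0 -1; -0.06 0 0 0 -1; -0.06 0 0 0 -1")

```text
clock: 13.5
position: [0.5237, 0.1869, 0.1249]
ee_rot: [-1.878, -2.518, 0.0]
force: [-0.7, 0.6, -0.3]
width: 0.007
gripper_force: 0.0
```

Call:
play_rows(increments="-0.06 0 0 0 -1; -0.06 0 0 0 -1; -0.06 0 0 0 -1; -0.06 0 0 0 -1; -0.06 0 0 0 -1")

```text
clock: 13.92
position: [0.5245, 0.1843, 0.125]
ee_rot: [-1.878, -2.518, -0.001]
force: [-1.1, 2.3, -0.8]
width: 0.004
gripper_force: 1.3
```

Call:
play_rows(increments="-0.05 0 -0.05 0 -1; -0.05 0 -0.05 0 -1; -0.05 0 -0.05 0 -1; -0.05 0 -0.05 0 -1; -0.05 0 -0.05 0 -1")

```text
clock: 14.33
position: [0.5252, 0.1816, 0.1274]
ee_rot: [-1.878, -2.518, 0.0]
force: [-0.3, 3.3, -2.4]
width: 0.008
gripper_force: 1.5
```

Call:
play_rows(increments="-0.1 0 -0.08 0 -1; -0.1 0 -0.08 0 -1; -0.1 0 -0.08 0 -1; -0.1 0 -0.08 0 -1; -0.1 0 -0.08 0 -1")

```text
clock: 14.75
position: [0.5267, 0.1765, 0.1315]
ee_rot: [1.879, 2.518, -0.0]
force: [-1.7, 3.0, -1.5]
width: 0.007
gripper_force: 1.4
```

```bash
python3 - <<'E'
from h import *
where()
E
```

```text
t 14.75 u,v,z mm [143.9  -0.3 131.5] yaw 0.06 Fuv z [ 3.4  0.8 -1.5] w 0.01 down [-0. -0. -1.]
```

Call:
play_rows(increments="-0.2 0 -0.1 0 -1; -0.2 0 -0.1 0 -1; -0.2 0 -0.09 0 -1; -0.2 0 -0.08 0 -1; -0.2 0 -0.08 0 -1")

```text
clock: 15.17
position: [0.5296, 0.1673, 0.1363]
ee_rot: [-1.879, -2.518, -0.001]
force: [-2.9, 3.2, 1.7]
width: 0.005
gripper_force: 2.1
```

Call:
play_rows(increments="-0.2 0 -0.07 0 -1; -0.2 0 -0.07 0 -1; -0.2 0 -0.06 0 -1; -0.2 0 -0.06 0 -1; -0.2 0 -0.05 0 -1")

```text
clock: 15.58
position: [0.5328, 0.1572, 0.1392]
ee_rot: [1.879, 2.517, 0.0]
force: [-0.2, 1.6, 1.7]
width: 0.007
gripper_force: 1.3
```

```bash
python3 - <<'E'
from h import *
where()
E
```

```text
t 15.58 u,v,z mm [123.6  -0.6 139.2] yaw 0.05 Fuv z [ 1.5 -0.2  1.7] w 0.01 down [ 0.001 -0.    -1.   ]
```

Call:
play_rows(increments="-0.2 0 -0.04 0 -1; -0.2 0 -0.04 0 -1; -0.2 0 -0.03 0 -1; -0.2 0 -0.03 0 -1; -0.2 0 -0.02 0 -1")

```text
clock: 16.0
position: [0.5353, 0.1475, 0.1405]
ee_rot: [1.879, 2.518, -0.001]
force: [-0.3, 1.2, 1.0]
width: 0.006
gripper_force: 0.6
```

Call:
play_rows(increments="-0.2 0 -0.02 0 -1; -0.2 0 -0.01 0 -1; -0.1 0 0 0 -1; -0.1 0 0 0 -1; -0.1 0 0 0 -1")

```text
clock: 16.42
position: [0.5371, 0.141, 0.1408]
ee_rot: [-1.879, -2.518, 0.001]
force: [-1.0, 0.6, 0.1]
width: 0.003
gripper_force: 0.2
```

```bash
python3 - <<'E'
from h import *
where()
E
```

```text
t 16.42 u,v,z mm [106.8  -0.2 140.8] yaw 0.06 Fuv z [0.9 0.8 0.1] w 0.0 down [-0. -0. -1.]
```

Call:
play_rows(increments="-0.15 0 0 0 -1; -0.15 0 0 0 -1; -0.15 0 0 0 -1; -0.15 0 0 0 -1; -0.15 0 0 0 -1")

```text
clock: 16.83
position: [0.5395, 0.1338, 0.1409]
ee_rot: [1.879, 2.518, -0.0]
force: [0.4, 0.1, -0.1]
width: 0.007
gripper_force: 0.0
```

```bash
python3 - <<'E'
from h import *
where()
p=vision.get_image("side");save(p,"e.png",(150,300,190,400),3.6)
E
```

```text
t 16.83 u,v,z mm [ 99.3  -0.3 140.9] yaw 0.06 Fuv z [ 0.  -0.4 -0.1] w 0.01 down [-0. -0. -1.]
```

View pics/e.png

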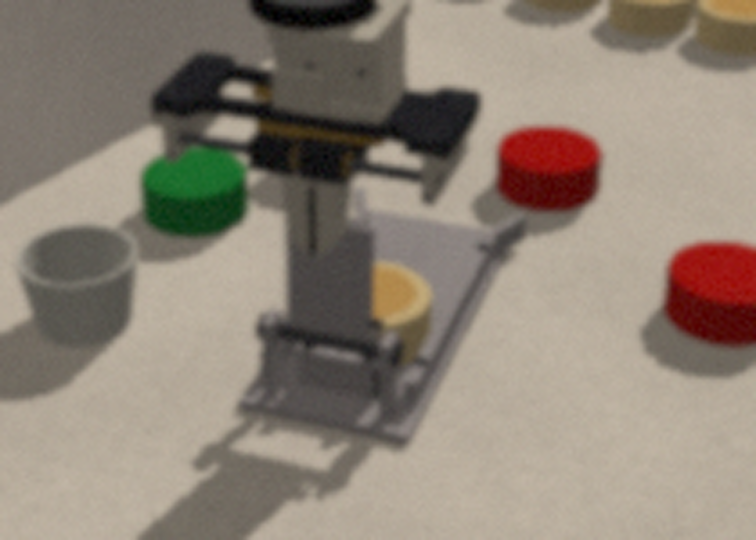

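The flap (330,290) stands about upright, in front of the fingertips at (315,240). I'll wait to see whether it goes over by itself.

Call:
play_rows(increments="0 0 0 0 -1; 0 0 0 0 -1; 0 0 0 0 -1; 0 0 0 0 -1; 0 0 0 0 -1")

```text
clock: 17.3
position: [0.5394, 0.1342, 0.1409]
ee_rot: [1.878, 2.518, -0.0]
force: [0.3, -0.4, 0.6]
width: 0.002
gripper_force: 0.0
```

```bash
python3 - <<'E'
from h import *
where()
p=vision.get_image("side");P=pts(p)
for d in cut_out("flap",p)[:2]:
    X=P[d["mask"]&(p["z_map"]>0)];print(d["confidence"],np.round(np.percentile(X[:,2],[2,50,98]),3),np.round(np.percentile((X[:,:2]-O)@A,[2,50,98]),3))
E
```

```text
t 17.3 u,v,z mm [ 99.7  -0.4 140.9] yaw 0.08 Fuv z [-0.5 -0.1  0.6] w 0.0 down [-0. -0. -1.]
0.73 [0.061 0.065 0.069] [0.004 0.055 0.095]
0.47 [0.003 0.039 0.061] [0.003 0.05  0.087]
```

The flap went over by itself and lies level at about 65 mm, reaching to u = 4 mm. I'll retreat up and check.

Call:
play_rows(increments="1 0 -2 0 -1; 1 0 -3 0 -1; 1 0 -3 0 -1; 1 0 -3 0 -1; 3 0 -2 0 -1")

```text
clock: 17.82
position: [0.5214, 0.1983, 0.2736]
ee_rot: [1.884, 2.51, 0.001]
force: [0.4, 0.1, 0.1]
width: 0.005
gripper_force: 0.0
```

Call:
play_rows(increments="3 0 0 0 -1; 3 0 0 0 -1; 0 0 0 0 -1; 0 0 0 0 -1; 0 0 0 0 -1")

```text
clock: 18.23
position: [0.5025, 0.2581, 0.2706]
ee_rot: [1.878, 2.518, -0.001]
force: [-0.2, -0.4, -0.2]
width: 0.008
gripper_force: 0.0
```

```bash
python3 - <<'E'
from h import *
where()
p=vision.get_image("top");P=pts(p);save(p,"f.png",(100,300,180,430),3)
Q=P.reshape(-1,3);e=Q[:,:2]-O;u=e@A;v=e@B
k=(Q[:,2]>.0465)&(Q[:,2]<.053)&(u>-.07)&(u<.05)&(abs(v)<.05);print("cheese u min",np.percentile(u[k],[0,1]),np.percentile(v[k],[1,99]))
k=(Q[:,2]>.055)&(Q[:,2]<.08)&(u>-.03)&(u<.09)&(abs(v)<.025);f=np.polyfit(u[k],Q[k,2],1);print("flap",f,u[k].min(),"angle",.61+np.pi/2+np.arctan(f[0]))
E
```

```text
t 18.23 u,v,z mm [ 2.290e+02 -2.000e-01  2.706e+02] yaw 0.07 Fuv z [-0.3  0.3 -0.2] w 0.01 down [-0.    -0.001 -1.   ]
cheese u min [-0.03898254 -0.03757812] [-0.04299188  0.04200414]
flap [0.00904654 0.0657656 ] -0.013654152916457584 angle 2.189842617962967
```

View pics/f.png

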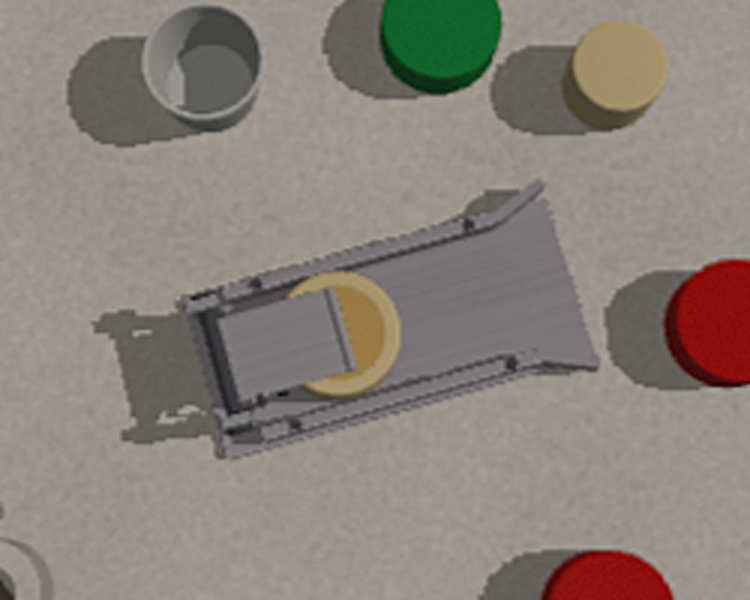

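The flap (285,350) lies on the cheese (345,333) at about 2.19 rad. The cheese has not moved and the bystanders look untouched, so I'm handing in.

```bash
python3 -c "
from cell import job
print(job.sign_off())"
```

```text
the job is handed in; nothing more can be done
None
```

The job is handed in, but I got no verdict back: the cheese was pressed onto the back stop with about 10 N, and the flap sprang over by itself and lies on the cheese at about 2.19 rad. The clamp force itself was not measured, and the bystanders look undisturbed in the last picture.

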